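# Fish the sunken cell out of its pocket with sprung tongs and press it into the charger

### The arm

A 6-joint arm with a two-finger parallel gripper is mounted at the origin on a cart in front of the work surface, level with it; the furniture and walls round the work are solid. World frame = base frame: x ahead of the robot, y to its left, z up, the work surface at z = 0. Lengths are in mm, angles in rad, forces in N, time in s.
With the tool pointing down it reaches from about 375 to 900 mm from the base axis. Payload 3.1 kg.
Tool frame: the origin (TCP) lies at the very end of the fingers, on their centre line; the grasp point (between the pads) lies behind it (hold_point_z is the z of the grasp point in the tool frame, in mm); z points along the fingers, y is the line along which they close (so a half turn about z gives the same grasp; the last joint's range is limited). The gripper opens to 85 mm and grips with 20 to 120 N. Pads are 22 mm wide; open, the fingers measure 114 mm over their backs; the gripper's body (76 mm by 85 mm) begins 54 mm behind the grasp point. The pads swing forward as they close: fully open they stand 13 mm farther back than shut.
Start: joints at [-1.496, 0.527, 1.433, -0, 1.181, -0.178], TCP at [156.347, -605.105, 231.31] pointing down, gripper open.
Joint ranges: [-3.08, 3.08], [-0.75, 2.2], [0.22, 2.44], [-1.43, 4.57], [0, 2.65], [-2.85, 2.85]. Speed limits (rad/s): [2.79, 2.79, 3.14, 3.14, 3.14, 3.14].

### API

Orientations are given as a unit quaternion [w, x, y, z].
In Python, from cell import * gives the robot as it stands. The module is installed in compiled form; this text tells all that it offers.
- The arm moves only by the tool send_rows, never from a script. Its argument "deltas" is one flat list of numbers, 7 for each row, row after row: the shift along the tool's x, y, z in mm, then the turn, a rotation vector about the tool's x, y, z in rad, then the closure in counts, from 0 (fully open) to 255 (shut). In form: [dx, dy, dz, rx, ry, rz, jaw, dx, dy, dz, rx, ry, rz, jaw, ...]. A call has 1 to 8 rows; each row shifts and turns the commanded pose from where the row before left it, along the tool's axes as they then stand; what a row does not reach is not made up. A row lasts 1/10 s, in which the tool goes at most 50 mm and 8.59 degrees, less where a joint would pass 70% of its speed; a pose out of reach is approached as far as the arm can. A call is refused whole if a number of a shift passes 50 or a number of a turn 0.15, either way. A call with a gripper value outside its range is refused whole. The fingers move at their own pace and stop on an object; "force" is the grip in N (left out, the last holds). Time passes only in rows, so rows that do not move let the fingers close. It gives the time, the measured TCP pose, the force, the opening and the grip force at its end, in the units of the state.
- observe(): the state, without advancing time (a new reading comes with each control period).
- camera(name): name is "scene" or "top" or "wrist"; returns a dict with "color" (400x640x3 uint8, red, green, blue), "fx", "fy", "cx", "cy" (pixels), "view" (4x4, takes a point from world to camera coordinates). Camera axes: x right, y down, z forward; pixel columns grow to the right and rows downward; lengths in mm; the calibration is good to about 2 mm. A picture is of the moment at which its call begins. There is no depth.
- job_done(): hands the job in; it is judged then, once.
The state is a dict: "time_s": time; "qpos": joint angles; "dq": joint speeds; "joint_torque": joint torques, N m; "tcp_pos": TCP position; "ee_rot": TCP orientation; "wrist_force": force on the tool from outside, world axes, zero at the start; "ft_torque": the same for the moment, N m; "finger_gap": finger opening in mm; "gripper_force": force on a finger pad.
Only numpy, scipy, OpenCV 4.12 (cv2) and the standard library are available. Lean on these libraries where they do the work, as an engineer would, in place of code of your own. Each camera call takes 0.05 s, during which the arm holds its last target. There are 200 camera calls.

### The job

A battery cell has sunk to the bottom of the deep narrow pocket in the grey caddy: take the sprung tongs from the wooden stand, squeeze them shut on the cell down in the pocket and lift it out. With the tongs, stand it upright in the empty bay of the charger and press it firmly down until you feel it stop on the contact plate, gently enough not to crush or ram it, then let go of it and put the tongs back in their stand. Handle the cell only with the tongs and leave everything else as it is.

Things in the scene. Friction and masses are not known exactly. Their poses are not given: they have to be found in the camera images.
- tongs: Parallel-action sprung tongs, upright in the wooden stand, 156 mm tall, 200 g. Origin: midway between the blade tips, at tip level; z up along the blades, y the closing direction. Two steel blades (10 mm wide along x, 3 mm thick, 111 mm long below the pads) hang under a housing 22 x 24 mm, 142 to 156 mm above the tips. At rest the gap between the blades is 26 mm, 32 mm across outside
- squeeze (a point): Point of the tongs midway between the two rubber squeeze pads, 126 mm above the tips: grip here, fingers closing along the tongs' y. Pads 18 mm wide (along x), 30 mm tall; across their outer faces 48 mm at rest, 36 mm when the blades just touch the cell, 32 mm at the stop. Held at 42 mm the tongs are firm in the hand, the blades 20 mm apart and 26 mm across outside: so they pass into the pocket
- jaw_l: Blade and pad on the tongs' +y side. Origin as tongs at rest; squeezed, both blades slide in parallel, up to 8 mm each, and their springs open them again. 3 N on the pads starts to close them, 4 N holds them at 42 mm, 4.7 N closes them onto the cell, 5.3 N to the stop; any squeeze beyond that goes into the gripped thing
- jaw_r: Blade and pad on the tongs' -y side, the mirror of jaw_l
- cell: Black and gold AA battery cell standing at the bottom of the caddy's pocket, 14.2 mm diameter, 50 mm tall, about 25 g; origin: centre of its underside, z up its axis. Some 19 N of the blades on it (24 N on the pads) holds it well; over 30 N from a blade crushes it. It slips in the blades before it breaks if pushed hard along its axis
- caddy: Grey block, 60 (x) x 70 (y) x 95 (z) mm, fixed; origin: centre of its underside. An oblong pocket, 20 mm (x) by 32 mm (y), goes down 63 mm to a ledge 32 mm above the origin; in the ledge's middle a round cup of 16.5 mm, 24 mm deep, holds the cell's foot: the upper 26 mm of the cell stand above the ledge, its top 37 mm below the mouth. The blades fit only with their y along the pocket's y
- pocket_mouth (a point): Centre of the pocket's mouth in the caddy's top face, 95 mm above the desk, axes as the caddy's
- charger: Black charger block, 60 (x) x 100 (y) x 45 (z) mm, fixed to the desk; origin: centre of its underside. Two round upright bays of 16.6 mm diameter with bevelled mouths in the top face: the one at y = +22 mm is empty, the one at y = -22 mm holds the other cell
- bay_mouth (a point): Centre of the empty bay's mouth, 45 mm above the desk. A spring cheek on the bay's +x side drags on the cell (under 4 N) and then holds it. The contact plate on which the cell must stop lies 14 to 20 mm below the mouth; it differs each time and is found only by feel. Contact is made when the cell is pressed on the plate with at least 6 N for 0.2 s; over 18 N on the plate damages it
- bay_contact: The contact unit of the empty bay: its fixed terminal, sunk out of sight in the charger below the bay (origin 39 mm below the bay mouth), carries the contact plate. The origin tells nothing of the height of the plate
- stand: Wooden stand of the tongs, block 56 (x) x 66 (y) mm on a foot plate 76 x 86 x 10 mm, 80 mm tall, fixed to the desk; origin: centre of its underside. Its oblong slot, 16.5 mm (x) by 35 mm (y) with bevelled mouth, is 70 mm deep; the tongs' tips rest on its floor, 10 mm above the desk
- slot_mouth (a point): Centre of the slot's mouth in the stand's top, 80 mm above the desk, axes as the stand's
- old_cell: Green and gold AA cell, same size, already in the charger's other bay; bystander
- toy_car: White toy car, 34 x 77 x 28 mm; bystander, origin at the centre of its underside
- earbuds: White earbud case, 47 x 60 x 24 mm; bystander
- hub: Black USB hub, 34 x 92 x 14 mm; bystander
- mug: Green mug, 86 x 116 x 94 mm; bystander
- stick: USB stick, 18 x 58 x 8 mm; bystander

How it is judged:
By the outcome, as a careful person would: the job done as asked, in the order asked, and still so for the second after the job is handed in, with the robot touching nothing.
It also fails if it takes over 56 s, if anything falls off the work surface, if the arm or the gripper's body presses on something with over 40 N, if the wrist force passes 120 N, or if a joint passes its speed limit or range.

## Working session

There is one attempt and no reset: what is moved stays moved. The work goes in short steps, Python scripts to look and compute and a tool call to move; the robot and the scene stay as the last step left them, time stands still between calls to the robot, and variables do not carry over. Pictures are saved under pics/ and viewed, at most 10 in all, crops included, and the job is handed in when it is done.

Besides the shell and the picture viewer there is one more tool, called after "Request:" by a JSON object that holds its "fn" and its "kwargs". send_rows: Moves the arm, as the interface text tells. Its arguments: {"type":"object","properties":{"deltas":{"type":"array","items":{"type":"number"}},"force":{"type":"number"}},"required":["deltas"]}

```bash
mkdir -p pics
cat > h.py <<'E'
from cell import *
import numpy as np, cv2
def ray(c,u,v):
    V=np.array(c["view"]);R=V[:3,:3];t=V[:3,3]
    o=-R.T@t;d=R.T@np.array([(u-c["cx"])/c["fx"],(v-c["cy"])/c["fy"],1]);return o,d
def onz(c,u,v,z):
    o,d=ray(c,u,v);return o+d*(z-o[2])/d[2]
def proj(c,p):
    V=np.array(c["view"]);q=V[:3,:3]@np.array(p)+V[:3,3];return np.array([c["fx"]*q[0]/q[2]+c["cx"],c["fy"]*q[1]/q[2]+c["cy"]])
def save(n,c):cv2.imwrite(f"pics/{n}.png",c["color"][:,:,::-1])
E
python3 - <<'E'
from h import *
s=observe();print(s)
for n in("scene","top"):
    c=camera(n);save(n+"0",c);o,d=ray(c,320,200);print(n,o,d,c["fx"])
    np.save(f"pics/{n}0.npy",c,allow_pickle=True)
E
```

```text
{'time_s': 0.0, 'qpos': array([-1.49651376e+00,  5.28475910e-01,  1.43391465e+00, -5.11334782e-05,
        1.18139762e+00, -1.78534709e-01]), 'dq': array([ 2.80783776e-04,  1.10570175e-04,  1.08250478e-03, -1.55204542e-04,
       -1.05457202e-03, -7.96234646e-05]), 'joint_torque': array([-7.35890280e-04, -4.42350197e+01, -1.78026116e+01, -1.62947281e-04,
        8.46853887e-03,  1.26415225e-07]), 'tcp_pos': array([ 156.27194993, -604.39908061,  230.32370911]), 'ee_rot': array([-1.09750446e-03,  9.92019236e-01,  1.26081835e-01,  3.35862310e-05]), 'wrist_force': array([ 0.20742212, -0.70926469,  0.41365296]), 'ft_torque': array([ 0.02855396, -0.039973  , -0.00428833]), 'gripper_force': 0.0, 'finger_gap': 85.40471219137693}
scene [ 285.78424662 -821.79973371  523.46466514] [ 0.23622364  0.8828987  -0.40587394] 432.8042011757342
top [ 384.42821634   58.91215604 1078.30802668] [ 0.14462995  0.0304096  -0.98902657] 395.17867199078
```

View pics/top0.png

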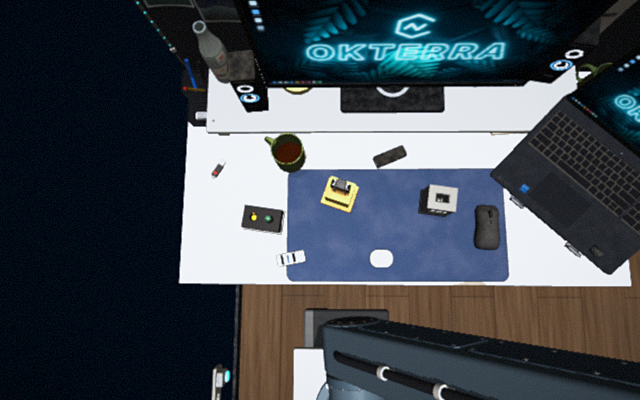

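View pics/scene0.png

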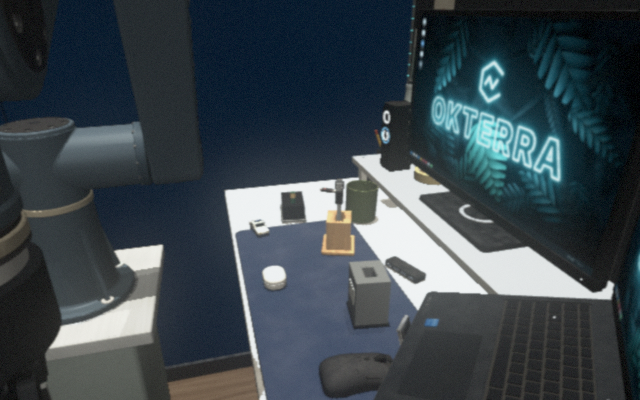

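The top view shows the stand at about (341,193), the caddy at (439,199) and the charger at (263,219). I'll zoom in on all three.

Run:
```python
from h import *
c=camera("top");im=c["color"][:,:,::-1]
t=[cv2.resize(im[y-28:y+28,x-28:x+28],(392,392),interpolation=cv2.INTER_CUBIC) for x,y in((341,193),(439,199),(263,219))]
c2=camera("scene");im2=c2["color"][:,:,::-1]
t.append(cv2.resize(im2[180:236,264:320],(392,392),interpolation=cv2.INTER_CUBIC))
o=np.vstack([np.hstack(t[:2]),np.hstack(t[2:])]);cv2.imwrite("pics/z.png",cv2.resize(o,(600,600)))
for x,y,z in((439,199,95),(341,193,80),(263,219,45)):print(onz(c,x,y,z))
```

```text
[ 530.75583245 -208.09769446   95.        ]
[548.50894553  35.95938096  80.        ]
[484.92674785 240.73415761  45.        ]
```

View pics/z.png

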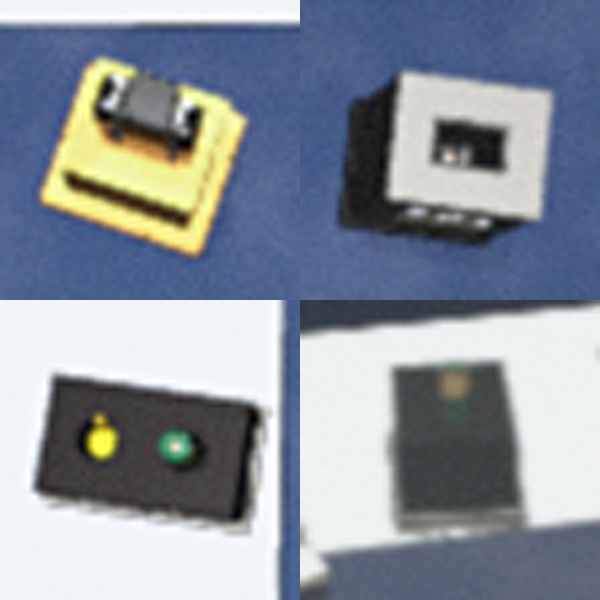

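Run:
```python
from h import *
c=np.load("pics/top0.npy",allow_pickle=True).item()
def P(x,y,tx,ty,z):
    return onz(c,tx-28+x*56/300-.4,ty-28+y*56/300-.4,z)[:2]
def yaw(a,b): # a->b runs toward -y
    d=a-b; return np.degrees(np.arctan2(-d[0],d[1]))
print("housing",P(148,103,341,193,166),"padtops",yaw(P(108,97,341,193,151),P(187,115,341,193,151)),"slot",yaw(P(68,180,341,193,80),P(188,219,341,193,80)))
q=[P(*p,439,199,95) for p in((402,72),(552,92),(543,220),(388,198))]
print("caddy",np.mean(q,0),yaw(q[0],q[1]),yaw(q[3],q[2]),np.linalg.norm(q[0]-q[1]),np.linalg.norm(q[1]-q[2]))
m=[P(x,y-300,263,219,45) for x,y in((55,375),(250,402),(237,522),(37,490))]
print("charger",np.mean(m,0),yaw(m[0],m[1]),yaw(m[3],m[2]),np.linalg.norm(m[0]-m[1]),np.linalg.norm(m[1]-m[2]))
s=[P(x,y,341,193,z) for x,y,z in((42,205,10),(195,253,10))]
print("foot",s,yaw(*s),np.linalg.norm(s[0]-s[1]))
w=camera("wrist");V=np.array(w["view"]);st=observe();o,d=ray(w,320,200)
from scipy.spatial.transform import Rotation as Ro
e=st["ee_rot"];R=Ro.from_quat([e[1],e[2],e[3],e[0]]).as_matrix()
print("cam in tool",R.T@(o-st["tcp_pos"]),"\n",(R.T@V[:3,:3].T).round(3),w["fx"],"\ntool R\n",R.round(3))
```

```text
housing [556.17368412  39.67640071] padtops -13.117135292905528 slot -18.183448107083247
caddy [ 534.00687568 -355.2746224 ] -7.920902302239112 -8.259077221837039 69.23917574554626 60.52828532803093
charger [487.47028421 244.54833812] -7.854757775703922 -8.900054621020491 98.02473627942223 59.33103933802701
foot [array([532.74167702,  90.52238833]), array([508.19118195,  12.81380467])] -17.53290443387675 81.49448314259948
cam in tool [  72.89690513    0.49816694 -143.04157394] 
 [[ 0.    -0.959 -0.285]
 [ 1.     0.    -0.001]
 [ 0.001 -0.285  0.959]] 304.1948672935651 
tool R
 [[ 0.968  0.25  -0.   ]
 [ 0.25  -0.968  0.001]
 [ 0.    -0.001 -1.   ]]
```

```bash
cat >> h.py <<'E'
from scipy.spatial.transform import Rotation as Ro
def to(x,y,z,yawdeg):
    s=observe();e=s["ee_rot"];R=Ro.from_quat([e[1],e[2],e[3],e[0]])
    a=np.radians(yawdeg);T=np.array([[np.cos(a),np.sin(a),0],[np.sin(a),-np.cos(a),0],[0,0,-1]])
    rv=(R.inv()*Ro.from_matrix(T)).as_rotvec()
    print("now",s["tcp_pos"].round(1),"t",s["time_s"],"gap",round(s["finger_gap"],1),"F",s["wrist_force"].round(1),"yaw",np.degrees(np.arctan2(R.as_matrix()[1,0],R.as_matrix()[0,0])).round(2))
    dw=np.array([x,y,z])-s["tcp_pos"]
    print("d in tool now",(R.inv().apply(dw)).round(1),"in tool after turn",(T.T@dw).round(1),"turn",rv.round(4))
E
python3 - <<'E'
from h import *
import cell
print([n for n in dir(cell) if not n.startswith("_")]); print(getattr(cell,"hold_point_z",None))
E
```

```text
['MotionError', 'camera', 'hold_point_z', 'job_done', 'observe']
-18.700000000000003
```

Request:
{"fn": "send_rows", "kwargs": {"deltas": [0, 0, -30, 0, 0, 0.142, 0, 0, 0, -30, 0, 0, 0.142, 0, 0, 0, -30, 0, 0, 0.142, 0, 0, 0, -30, 0, 0, 0.142, 0]}}

```text
time_s: 0.65
tcp_pos: [156.3, -604.8, 352.3]
ee_rot: [-0.0, 0.987, -0.16, -0.0]
wrist_force: [-0.5, -0.4, 0.4]
finger_gap: 85.6
gripper_force: 0.0
```

Run:
```python
from h import *
to(500,40,350,-18)
```

```text
now [ 156.3 -604.8  352.3] t 0.65 gap 85.6 F [-0.5 -0.4  0.4] yaw -18.39
d in tool now [ 122.6 -720.3    2.7] in tool after turn [ 127.6 -719.5    2.3] turn [-0.0006  0.0002 -0.0069]
```

Request:
{"fn": "send_rows", "kwargs": {"deltas": [8, -45, 0, 0, 0, 0, 0, 8, -45, 0, 0, 0, 0, 0, 8, -45, 0, 0, 0, 0, 0, 8, -45, 0, 0, 0, 0, 0, 8, -45, 0, 0, 0, 0, 0, 8, -45, 0, 0, 0, 0, 0, 8, -45, 0, 0, 0, 0, 0, 8, -45, 0, 0, 0, 0, 0]}}

```text
time_s: 1.45
tcp_pos: [329.2, -280.9, 351.4]
ee_rot: [0.0, 0.988, -0.157, 0.0]
wrist_force: [-0.6, -0.3, 0.2]
finger_gap: 85.3
gripper_force: 0.0
```

Request:
{"fn": "send_rows", "kwargs": {"deltas": [8, -45, 0, 0, 0, 0, 0, 8, -45, 0, 0, 0, 0, 0, 8, -45, 0, 0, 0, 0, 0, 8, -45, 0, 0, 0, 0, 0, 8, -45, 0, 0, 0, 0, 0, 8, -45, 0, 0, 0, 0, 0, 8, -45, 0, 0, 0, 0, 0, 0, 0, 0, 0, 0, 0, 0]}}

```text
time_s: 2.25
tcp_pos: [481.3, 3.9, 351.3]
ee_rot: [-0.001, 0.988, -0.153, 0.001]
wrist_force: [-0.7, -0.2, -0.8]
finger_gap: 85.5
gripper_force: 0.0
```

Run:
```python
from h import *
c=camera("wrist");save("w1",c);np.save("pics/w1.npy",c,allow_pickle=True)
to(556,40,230,-18)
print("predicted housing px",proj(c,[556,40,166]))
```

```text
now [480.2   1.8 351.1] t 2.3 gap 85.0 F [ 0.2 -0.3  0.7] yaw -17.75
d in tool now [ 60.6 -59.5 121.1] in tool after turn [ 60.3 -59.8 121.1] turn [-0.      0.0002  0.0044]
predicted housing px [263.28481423 123.27222158]
```

View pics/w1.png

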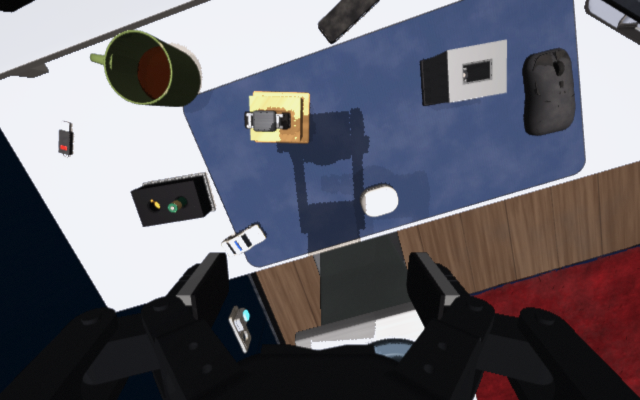

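The wrist view matches the estimate: tongs at (263,120), caddy mouth (478,70), empty bay (153,204). Next I move over the tongs.

Request:
{"fn": "send_rows", "kwargs": {"deltas": [20, -20, 25, 0, 0, 0.004, 0, 20, -20, 25, 0, 0, 0, 0, 20, -20, 20, 0, 0, 0, 0, 0, 0, 0, 0, 0, 0, 0, 0, 0, 0, 0, 0, 0, 0]}}

```text
time_s: 2.8
tcp_pos: [554.8, 36.6, 280.6]
ee_rot: [0.0, 0.987, -0.159, -0.001]
wrist_force: [-0.7, 0.0, 0.4]
finger_gap: 84.9
gripper_force: 0.0
```

Run:
```python
from h import *
c=camera("wrist");save("w2",c);np.save("pics/w2.npy",c,allow_pickle=True)
to(556,40,230,-18)
p=proj(c,[556,40,166]);print(p)
x,y=p.astype(int);y0=max(0,y-90);x0=x-110
im=c["color"][y0:y0+180,x0:x0+220,::-1];print(x0,y0)
cv2.imwrite("pics/w2c.png",cv2.resize(im,None,fx=3.3,fy=3.3,interpolation=cv2.INTER_CUBIC))
```

```text
now [554.8  36.5 281.4] t 2.85 gap 85.4 F [-0.9  0.1  1.6] yaw -18.35
d in tool now [ 0.1 -3.7 51.4] in tool after turn [ 0.1 -3.7 51.4] turn [ 0.0007  0.0008 -0.0062]
[312.98347842 196.59322104]
202 106
```

View pics/w2c.png

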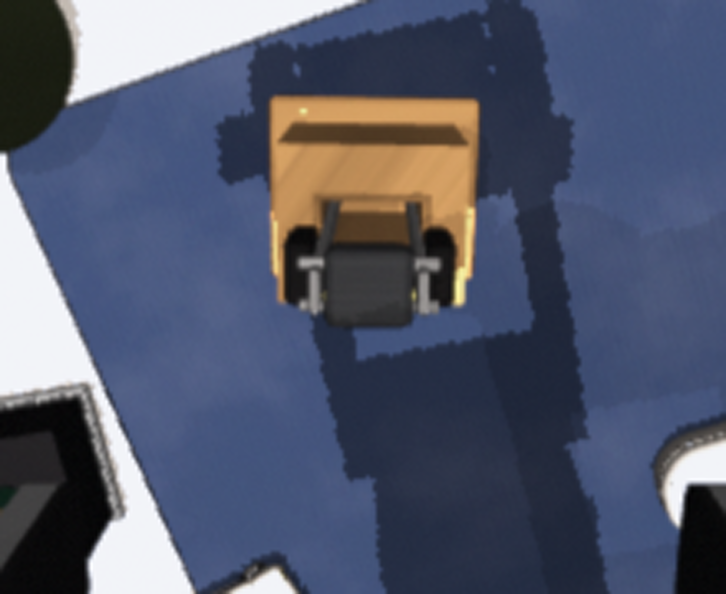

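Run:
```python
from h import *
c=np.load("pics/w2.npy",allow_pickle=True).item()
f=lambda x,y,z:onz(c,202+x/3.3-.35,106+y/3.3-.35,z)[:2]
h=[f(*p,166) for p in((328,250),(413,250),(411,326),(330,326))];print(h,np.mean(h,0))
y=lambda a,b:np.degrees(np.arctan2(-(a-b)[0],(a-b)[1]))
print(y(h[0],h[1]),y(h[3],h[2]))
ft=[f(272,97,80),f(478,98,80)];print("top edge z80",ft,y(*ft),np.linalg.norm(ft[0]-ft[1]), np.linalg.norm(f(272,97,10)-f(478,98,10)))
# stand top center from far edge mid: 28mm inward; or pads
sq=[f(311,270,151),f(428,270,151)];print("pads",np.mean(sq,0),y(*sq),np.linalg.norm(sq[0]-sq[1]))
# refine other objects from w1
c1=np.load("pics/w1.npy",allow_pickle=True).item();g=cv2.cvtColor(c1["color"],cv2.COLOR_RGB2HSV)
m=((g[...,2]>150)&(g[...,1]<50)).astype(np.uint8);m[:35]=0;m[110:]=0;m[:,:440]=0;m[:,515:]=0
n,l,s,_=cv2.connectedComponentsWithStats(m);k=1+np.argmax(s[1:,4]);
ct=max(cv2.findContours((l==k).astype(np.uint8),cv2.RETR_EXTERNAL,2)[0],key=cv2.contourArea);bx=cv2.boxPoints(cv2.minAreaRect(ct))
ap=cv2.approxPolyDP(ct,6,True)[:,0];print(s[k],ap.tolist())
q=np.array([onz(c1,*p,95)[:2] for p in ap]);print(q,q.mean(0))
```

```text
[array([572.23952753,  45.47033294]), array([565.21290164,  24.26258638]), array([545.4537727 ,  31.17753462]), array([552.30325816,  51.84716165])] [558.80236501  38.1894039 ]
-18.331249553018587 -18.3341250605424
top edge z80 [array([610.37084038,  56.72305266]), array([588.32071804,  -8.80284645])] -18.598602649334097 69.13646902309343 83.22315209162895
pads [560.12979685  38.20466711] -18.331993777200662 32.735185078377484
[ 447   40   60   63 2539] [[506, 40], [447, 50], [450, 101], [506, 92]]
[[ 559.68115193 -254.53558858]
 [ 570.19798843 -186.10092389]
 [ 511.81354334 -178.78651449]
 [ 501.31814753 -246.66821713]] [ 535.75270781 -216.52281102]
```

Request:
{"fn": "send_rows", "kwargs": {"deltas": [3.3, -2.9, 25, 0, 0, 0, 0, 0, 0, 25, 0, 0, 0, 0, 0, 0, 30, 0, 0, 0, 0, 0, 0, 30, 0, 0, 0, 0, 0, 0, 25, 0, 0, 0, 0, 0, 0, 18, 0, 0, 0, 0, 0, 0, 10, 0, 0, 0, 0, 0, 0, 0, 0, 0, 0, 0], "force": 20}}

```text
time_s: 3.65
tcp_pos: [558.7, 38.7, 118.3]
ee_rot: [0.0, 0.987, -0.159, -0.001]
wrist_force: [-0.4, -0.5, 1.1]
finger_gap: 85.4
gripper_force: 0.0
```

Run:
```python
from h import *
to(558.8,38.2,117.5,-18.3)
c=camera("wrist");save("w3",c)
```

```text
now [558.7  38.7 118.3] t 3.65 gap 85.4 F [-0.4 -0.5  1.1] yaw -18.35
d in tool now [0.2 0.4 0.8] in tool after turn [0.2 0.4 0.8] turn [ 0.0004  0.0012 -0.0008]
```

View pics/w3.png

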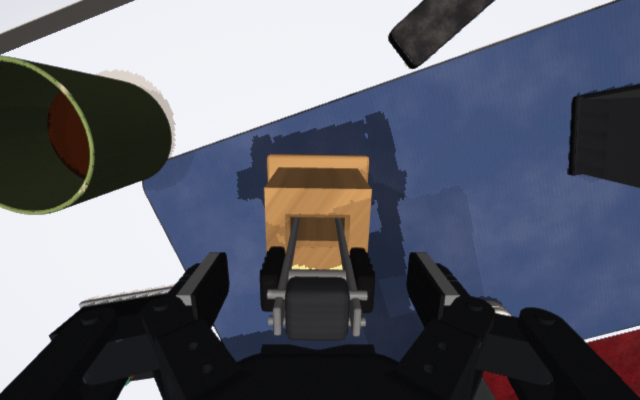

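Tongs are centred between the fingers: housing at column 318, pads at 270 and 362. I close to about 42 mm.

Request:
{"fn": "send_rows", "kwargs": {"deltas": [0, 0, 0, 0, 0, 0, 60, 0, 0, 0, 0, 0, 0, 100, 0, 0, 0, 0, 0, 0, 110, 0, 0, 0, 0, 0, 0, 118, 0, 0, 0, 0, 0, 0, 124, 0, 0, 0, 0, 0, 0, 124, 0, 0, 0, 0, 0, 0, 124], "force": 20}}

```text
time_s: 4.4
tcp_pos: [560.5, 39.3, 119.6]
ee_rot: [-0.0, 0.987, -0.159, 0.001]
wrist_force: [-0.6, 0.9, 7.4]
finger_gap: 44.2
gripper_force: 6.0
```

Request:
{"fn": "send_rows", "kwargs": {"deltas": [0, 0, -1, 0, 0, 0, 128, 0, 0, -1, 0, 0, 0, 131, 0, 0, 0, 0, 0, 0, 131]}}

```text
time_s: 4.7
tcp_pos: [559.0, 39.5, 120.0]
ee_rot: [0.0, 0.987, -0.159, -0.001]
wrist_force: [-0.2, -0.4, 0.1]
finger_gap: 42.1
gripper_force: 4.1
```

Request:
{"fn": "send_rows", "kwargs": {"deltas": [0, 0, -5, 0, 0, 0, 131, 0, 0, -12, 0, 0, 0, 131, 0, 0, -20, 0, 0, 0, 131, 0, 0, -25, 0, 0, 0, 131, 0, 0, -25, 0, 0, 0, 131, 0, 0, -20, 0, 0, 0, 131, 0, 0, -15, 0, 0, 0, 131, 0, 0, 0, 0, 0, 0, 131]}}

```text
time_s: 5.5
tcp_pos: [561.0, 39.3, 245.4]
ee_rot: [-0.0, 0.987, -0.159, 0.003]
wrist_force: [0.1, -0.3, -2.3]
finger_gap: 41.5
gripper_force: 4.0
```

Run:
```python
from h import *
to(536,-216.5,260,-7.5)
c=camera("wrist");save("w4",c)
```

```text
now [561.   39.3 245.4] t 5.5 gap 41.5 F [ 0.1 -0.3 -2.3] yaw -18.28
d in tool now [ 56.6 250.7 -14.6] in tool after turn [  8.6 256.8 -14.6] turn [-0.0006 -0.0062 -0.1882]
```

View pics/w4.png

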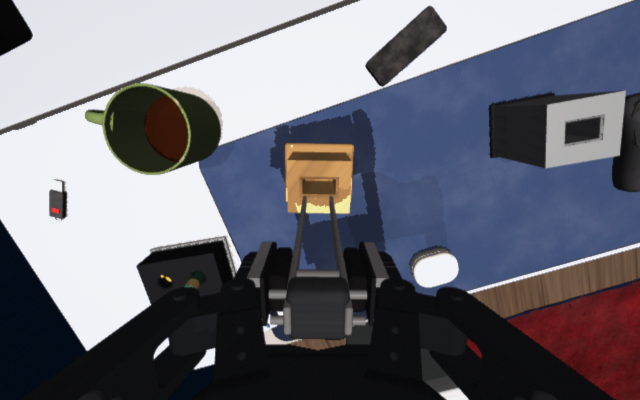

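Request:
{"fn": "send_rows", "kwargs": {"deltas": [0, 0, -5, 0, 0, -0.09, 131, 0, 20, -5, 0, 0, -0.09, 131, 1, 40, -5, 0, 0, 0, 131, 2, 45, 0, 0, 0, 0, 131, 2, 45, 0, 0, 0, 0, 131, 2, 45, 0, 0, 0, 0, 131, 1, 40, 0, 0, 0, 0, 131, 0, 22, 0, 0, 0, 0, 131]}}

```text
time_s: 6.35
tcp_pos: [528.9, -219.0, 256.0]
ee_rot: [0.0, 0.997, -0.071, -0.001]
wrist_force: [0.3, -0.0, -2.2]
finger_gap: 41.5
gripper_force: 4.0
```

Request:
{"fn": "send_rows", "kwargs": {"deltas": [0, 0, 0, 0, 0, 0, 131, 0, 0, 0, 0, 0, 0, 131]}}

```text
time_s: 6.55
tcp_pos: [529.1, -215.6, 256.1]
ee_rot: [-0.001, 0.998, -0.07, -0.001]
wrist_force: [-0.3, 0.7, -1.5]
finger_gap: 41.6
gripper_force: 4.0
```

Run:
```python
from h import *
to(536,-216.5,260,-8)
c=camera("wrist");save("w5",c);np.save("pics/w5.npy",c,allow_pickle=True)
im=c["color"][110:290,210:430,::-1]
cv2.imwrite("pics/w5c.png",cv2.resize(im,None,fx=3.3,fy=3.3,interpolation=cv2.INTER_CUBIC))
```

```text
now [ 529.1 -215.6  256.1] t 6.55 gap 41.6 F [-0.3  0.7 -1.5] yaw -8.06
d in tool now [ 7.  -0.1 -3.9] in tool after turn [ 7.  -0.1 -3.9] turn [-0.002   0.0026 -0.001 ]
```

View pics/w5c.png

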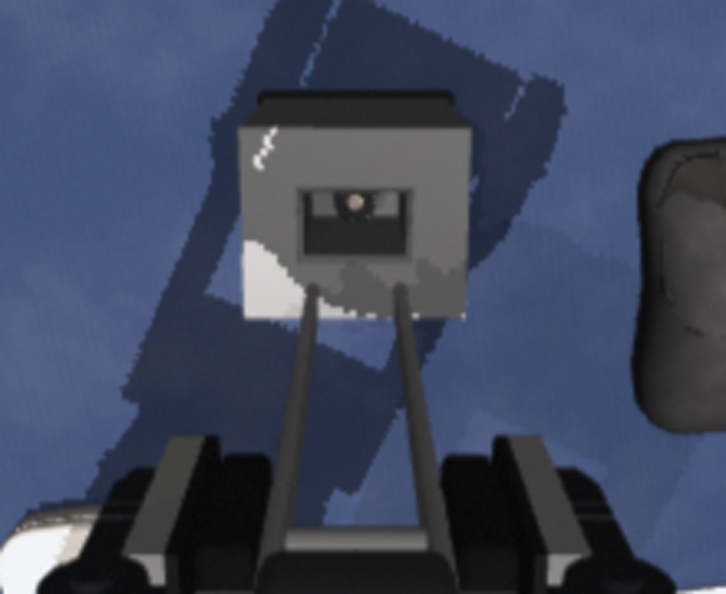

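Run:
```python
from h import *
c=np.load("pics/w5.npy",allow_pickle=True).item();s=observe();e=s["ee_rot"];R=Ro.from_quat([e[1],e[2],e[3],e[0]])
f=lambda x,y,z:onz(c,210+x/3.3-.35,110+y/3.3-.35,z)
T=lambda p:R.inv().apply(p-s["tcp_pos"]).round(1)
q=[f(*p,95) for p in((240,127),(472,127),(464,319),(245,319))];print("caddy",np.mean(q,0),T(np.mean(q,0)),[T(a).tolist() for a in q])
m=[f(*p,95) for p in((297,187),(412,187),(412,262),(297,262))];print("mouth",np.mean(m,0),T(np.mean(m,0)),[T(a).tolist() for a in m])
t=[f(*p,146) for p in((313,286),(402,286))];print("tips",[T(a) for a in t],T(np.mean(t,0)))
print("cell top",T(f(356,203,58)))
# whether bay visible in w1: circle of gold
```

```text
caddy [ 535.49870062 -216.32205487   95.        ] [  6.7   0.9 161.3] [[37.0, -33.7, 161.3], [37.0, 36.0, 161.2], [-23.6, 35.4, 161.3], [-23.6, -34.2, 161.4]]
mouth [ 535.77287385 -216.14026849   95.        ] [  7.    0.7 161.3] [[18.8, -16.9, 161.3], [18.8, 18.3, 161.2], [-4.9, 18.6, 161.3], [-4.9, -17.3, 161.4]]
tips [array([  1.7, -10.1, 110.3]), array([  1.7,  13.2, 110.3])] [  1.7   1.5 110.3]
cell top [  6.6   1.1 198.3]
```

Request:
{"fn": "send_rows", "kwargs": {"deltas": [4, 0, 10, 0, 0, 0, 131, 4.5, -0.6, 15, 0, 0, 0, 131, 0, 0, 15, 0, 0, 0, 131, 0, 0, 3, 0, 0, 0, 131, 0, 0, 0, 0, 0, 0, 131, 0, 0, 0, 0, 0, 0, 131]}}

```text
time_s: 7.2
tcp_pos: [538.9, -216.2, 214.3]
ee_rot: [0.0, 0.998, -0.069, 0.0]
wrist_force: [-0.8, -0.0, -1.6]
finger_gap: 41.6
gripper_force: 4.0
```

Run:
```python
from h import *
to(536,-216.5,260,-8)
c=camera("wrist");np.save("pics/w6.npy",c,allow_pickle=True)
im=c["color"][130:280,230:410,::-1]
cv2.imwrite("pics/w6c.png",cv2.resize(im,None,fx=4,fy=4,interpolation=cv2.INTER_CUBIC))
```

```text
now [ 538.9 -216.2  214.3] t 7.2 gap 41.6 F [-0.8 -0.  -1.6] yaw -7.94
d in tool now [ -2.8   0.6 -45.7] in tool after turn [ -2.8   0.6 -45.7] turn [ 0.0001 -0.0003  0.001 ]
```

View pics/w6c.png

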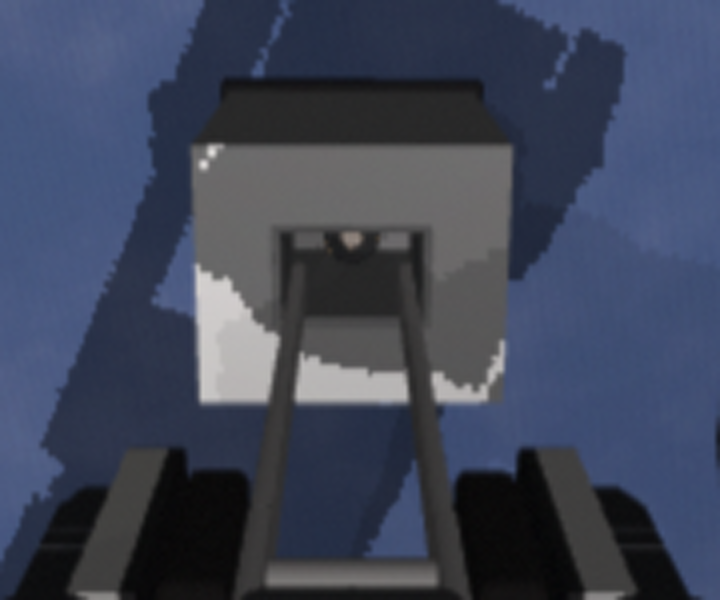

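Run:
```python
from h import *
c=np.load("pics/w6.npy",allow_pickle=True).item();s=observe();e=s["ee_rot"];R=Ro.from_quat([e[1],e[2],e[3],e[0]])
f=lambda x,y,z:onz(c,230+x/4-.4,130+y/4-.4,z)
T=lambda p:R.inv().apply(p-s["tcp_pos"]).round(1)
for n,p in (("mouth",((275,228,95),(430,228,95),(430,318,95),(275,318,95))),("face",((192,146,95),(512,146,95),(503,402,95),(200,402,95))),("tips",((300,264,104),(405,264,104))),("cell",((351,238,58),))):
    q=np.array([T(f(*a)) for a in p]);print(n,q.mean(0).round(1),q[:,:2].tolist())
```

```text
mouth [ -2.5   0.3 119.7] [[8.0, -16.9], [8.0, 17.5], [-13.0, 17.9], [-13.0, -17.3]]
face [-3.600e+00  1.000e-01  1.197e+02] [[26.3, -34.7], [26.4, 35.0], [-33.5, 35.2], [-33.5, -35.0]]
tips [  2.2   0.2 110.7] [[2.2, -11.1], [2.2, 11.6]]
cell [-3.800e+00 -1.000e-01  1.567e+02] [[-3.8, -0.1]]
```

Request:
{"fn": "send_rows", "kwargs": {"deltas": [-0.5, 0, 5, 0, 0, 0, 131, 0, 0, 5, 0, 0, 0, 131, 0, 0, 5, 0, 0, 0, 131, 0, 0, 5, 0, 0, 0, 131, 0, 0, 0, 0, 0, 0, 131]}}

```text
time_s: 7.75
tcp_pos: [537.4, -216.1, 193.3]
ee_rot: [-0.001, 0.998, -0.07, -0.001]
wrist_force: [-0.1, -0.1, -2.4]
finger_gap: 42.0
gripper_force: 4.0
```

Request:
{"fn": "send_rows", "kwargs": {"deltas": [0, 0, 8, 0, 0, 0, 131, 0, 0, 8, 0, 0, 0, 131, 0, 0, 8, 0, 0, 0, 131, 0, 0, 8, 0, 0, 0, 131, 0, 0, 8, 0, 0, 0, 131, 0, 0, 5, 0, 0, 0, 131, 0, 0, 2, 0, 0, 0, 131, 0, 0, 0, 0, 0, 0, 131]}}

```text
time_s: 8.55
tcp_pos: [537.9, -216.4, 147.0]
ee_rot: [-0.0, 0.998, -0.07, -0.0]
wrist_force: [-0.1, 0.9, -2.9]
finger_gap: 41.6
gripper_force: 4.0
```

Request:
{"fn": "send_rows", "kwargs": {"deltas": [0, 0, 0, 0, 0, 0, 140, 0, 0, 0, 0, 0, 0, 148, 0, 0, 0, 0, 0, 0, 156, 0, 0, 0, 0, 0, 0, 170, 0, 0, 0, 0, 0, 0, 255, 0, 0, 0, 0, 0, 0, 255, 0, 0, 0, 0, 0, 0, 255], "force": 24}}

```text
time_s: 9.25
tcp_pos: [538.4, -216.7, 147.8]
ee_rot: [0.0, 0.998, -0.07, 0.001]
wrist_force: [1.1, 0.2, 2.9]
finger_gap: 34.6
gripper_force: 24.3
```

Request:
{"fn": "send_rows", "kwargs": {"deltas": [0, 0, -2, 0, 0, 0, 255, 0, 0, -6, 0, 0, 0, 255, 0, 0, -12, 0, 0, 0, 255, 0, 0, -18, 0, 0, 0, 255, 0, 0, -20, 0, 0, 0, 255, 0, 0, -20, 0, 0, 0, 255, 0, 0, -20, 0, 0, 0, 255, 0, 0, -12, 0, 0, 0, 255]}}

```text
time_s: 10.05
tcp_pos: [538.4, -216.7, 259.7]
ee_rot: [0.001, 0.998, -0.07, 0.001]
wrist_force: [0.6, -1.1, -1.7]
finger_gap: 34.8
gripper_force: 24.3
```

Run:
```python
from h import *
c1=np.load("pics/w1.npy",allow_pickle=True).item();h=cv2.cvtColor(c1["color"],cv2.COLOR_RGB2HSV)
c=c1["color"].astype(int);m=(h[...,2]<70).astype(np.uint8);m[:,:100]=0;m[:,225:]=0;m[:160]=0;m[240:]=0
n,l,s,_=cv2.connectedComponentsWithStats(m);k=1+np.argmax(s[1:,4]);ct=max(cv2.findContours((l==k).astype(np.uint8),cv2.RETR_EXTERNAL,2)[0],key=cv2.contourArea)
ap=cv2.approxPolyDP(ct,4,True)[:,0];print([(p.tolist(),onz(c1,*p,45)[:2].round(1).tolist()) for p in ap])
to(490.7,266.3,260,-8.4)
```

```text
[([202, 176], [513.7, 176.8]), ([132, 191], [524.7, 288.4]), ([143, 225], [469.4, 297.8]), ([208, 212], [458.2, 191.1])]
now [ 538.4 -216.7  259.7] t 10.05 gap 34.8 F [ 0.6 -1.1 -1.7] yaw -7.97
d in tool now [-114.2 -471.7   -1.1] in tool after turn [-1.177e+02 -4.708e+02 -3.000e-01] turn [ 0.0012 -0.0024  0.0075]
```

Request:
{"fn": "send_rows", "kwargs": {"deltas": [-4, -20, 0, 0, 0, 0.007, 255, -9, -35, 0, 0, 0, 0, 255, -10, -43, 0, 0, 0, 0, 255, -11, -45, 0, 0, 0, 0, 255, -11, -45, 0, 0, 0, 0, 255, -11, -45, 0, 0, 0, 0, 255, -11, -45, 0, 0, 0, 0, 255, -11, -45, 0, 0, 0, 0, 255]}}

```text
time_s: 10.85
tcp_pos: [506.9, 116.2, 257.6]
ee_rot: [0.0, 0.997, -0.073, -0.0]
wrist_force: [1.0, 0.1, -1.5]
finger_gap: 34.6
gripper_force: 24.4
```

Request:
{"fn": "send_rows", "kwargs": {"deltas": [-11, -45, 0, 0, 0, 0, 255, -11, -43, 0, 0, 0, 0, 255, -9, -35, 0, 0, 0, 0, 255, -5, -20, 0, 0, 0, 0, 255, 0, -5, 0, 0, 0, 0, 255, 0, 0, 0, 0, 0, 0, 255, 0, 0, 0, 0, 0, 0, 255]}}

```text
time_s: 11.55
tcp_pos: [493.7, 265.2, 257.3]
ee_rot: [0.0, 0.997, -0.073, -0.0]
wrist_force: [0.0, -0.5, -2.5]
finger_gap: 34.5
gripper_force: 24.4
```

Run:
```python
from h import *
to(490.7,266.3,260,-8.4)
c=camera("wrist");np.save("pics/w7.npy",c,allow_pickle=True)
im=c["color"][100:250,220:420,::-1]
cv2.imwrite("pics/w7c.png",cv2.resize(im,None,fx=4,fy=4,interpolation=cv2.INTER_CUBIC))
h=cv2.cvtColor(c["color"],cv2.COLOR_RGB2HSV)
for n,m in (("gold",(h[...,0]>15)&(h[...,0]<35)&(h[...,1]>120)&(h[...,2]>90)),("green",(h[...,0]>60)&(h[...,0]<90)&(h[...,1]>110)&(h[...,2]>50))):
    N,l,s,ce=cv2.connectedComponentsWithStats(m.astype(np.uint8))
    for k in range(1,N):
        if s[k,4]>6: print(n,s[k].tolist(),ce[k].round(1))
print("bay pred",proj(c,[490.7,266.3,45]))
```

```text
now [493.7 265.2 257.3] t 11.55 gap 34.5 F [ 0.  -0.5 -2.5] yaw -8.41
d in tool now [-3.1 -0.7 -2.7] in tool after turn [-3.1 -0.7 -2.7] turn [ 0.0009  0.0004 -0.0002]
gold [463, 51, 8, 26, 31] [466.3  63.7]
gold [512, 70, 46, 28, 266] [534.6  81.9]
gold [451, 78, 24, 41, 68] [458.9 102.4]
gold [495, 86, 5, 14, 14] [497.1  92.5]
gold [476, 119, 8, 2, 9] [479.9 119.6]
gold [512, 118, 7, 1, 7] [515. 118.]
gold [490, 122, 9, 2, 9] [494.  122.4]
gold [500, 124, 14, 3, 14] [506.5 125.1]
gold [310, 166, 12, 14, 106] [315.2 173.2]
gold [315, 196, 8, 4, 16] [318.6 197.6]
green [349, 176, 12, 12, 77] [354.6 181.3]
bay pred [316.48568543 177.00487791]
```

View pics/w7c.png

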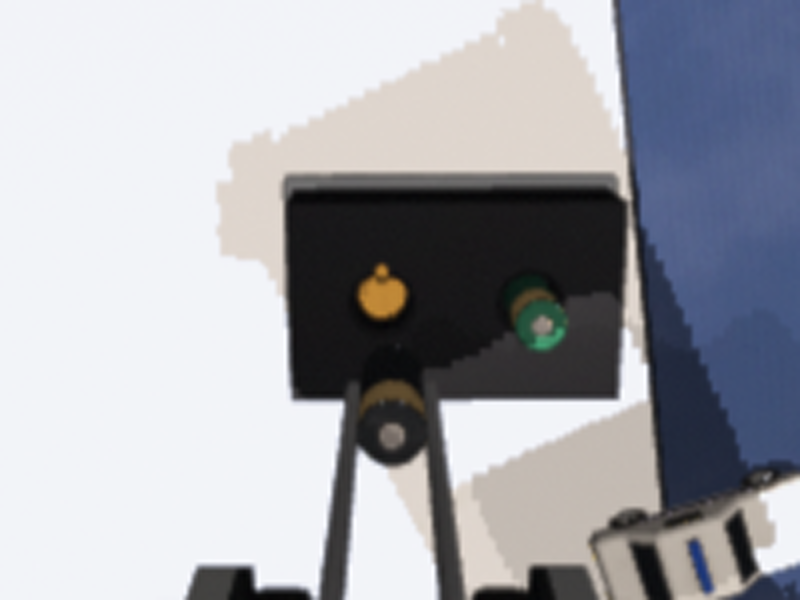

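Run:
```python
from h import *
c=np.load("pics/w7.npy",allow_pickle=True).item();s=observe();e=s["ee_rot"];R=Ro.from_quat([e[1],e[2],e[3],e[0]])
f=lambda x,y,z:onz(c,220+x/4-.4,100+y/4-.4,z)
T=lambda p:R.inv().apply(p-s["tcp_pos"]).round(1)
for n,p in (("face",((288,196,45),(626,196,45),(618,398,45),(293,398,45))),("plate25",((381,298,25),)),("plate31",((381,298,31),)),("baymouth",((381,296,45),)),("celltop",((391,433,167),)),("nub",((391,435,169),)),("old top75",((541,323,75),)),("old top81",((541,323,81),)),("tips",((353,385,147),(432,385,147))),("celltop sides",((355,430,167),(427,430,167)))):
    q=np.array([T(f(*a)) for a in p]);print(n,q.mean(0).round(1),q[:,:2].tolist())
print("bottom model px",[(proj(c,s["tcp_pos"]+R.apply([x,y,140]))-[220,100])*4 for x,y in((-3,0),(4,0),(-3,-7),(-3,7))])
```

```text
face [-1.000e-01  1.940e+01  2.123e+02] [[30.4, -29.9], [30.5, 68.1], [-30.5, 69.1], [-30.6, -29.8]]
plate25 [ -3.7  -3.2 232.3] [[-3.7, -3.2]]
plate31 [ -2.5  -3.1 226.3] [[-2.5, -3.1]]
baymouth [  1.   -3.  212.3] [[1.0, -3.0]]
celltop [-2.4  0.  90.3] [[-2.4, 0.0]]
nub [-2.1  0.  88.3] [[-2.1, 0.0]]
old top75 [ -0.4  41.  182.3] [[-0.4, 41.0]]
old top81 [  0.9  40.3 176.3] [[0.9, 40.3]]
tips [  2.1   0.4 110.3] [[2.1, -8.2], [2.1, 8.9]]
celltop sides [-1.7  0.  90.3] [[-1.7, -7.2], [-1.7, 7.3]]
bottom model px [array([389.35634532, 370.46308578]), array([389.37920418, 342.19010683]), array([360.29328102, 370.43644597]), array([418.41946742, 370.48972564])]
```

Request:
{"fn": "send_rows", "kwargs": {"deltas": [1.3, -1.6, 10, 0, 0, 0, 255, 1.3, -1.6, 15, 0, 0, 0, 255, 0, 0, 15, 0, 0, 0, 255, 0, 0, 10, 0, 0, 0, 255, 0, 0, 0, 0, 0, 0, 255, 0, 0, 0, 0, 0, 0, 255]}}

```text
time_s: 12.2
tcp_pos: [496.9, 268.6, 207.2]
ee_rot: [0.0, 0.997, -0.073, -0.0]
wrist_force: [1.4, -0.1, -1.8]
finger_gap: 34.7
gripper_force: 24.4
```

Run:
```python
from h import *
to(493.7,265.2,150,-8.4)
c=camera("wrist");save("w8",c);np.save("pics/w8.npy",c,allow_pickle=True)
s=observe();e=s["ee_rot"];R=Ro.from_quat([e[1],e[2],e[3],e[0]])
T=lambda u,v,z:R.inv().apply(onz(c,u,v,z)-s["tcp_pos"]).round(1)
h=cv2.cvtColor(c["color"],cv2.COLOR_RGB2HSV)
for n,m in (("gold",(h[...,0]>10)&(h[...,0]<35)&(h[...,1]>110)&(h[...,2]>60)),):
    m[:, :270]=0;m[:,420:]=0;m[:120]=0;m[260:]=0
    N,l,S,ce=cv2.connectedComponentsWithStats(m.astype(np.uint8))
    for k in range(1,N):
        if S[k,4]>8: print(n,S[k].tolist(),ce[k].round(1))
g=c["color"].sum(2)//3
for r in range(140,216,4):print(r,g[r,296:346:2].tolist())
print([proj(c,s["tcp_pos"]+R.apply(p)).round(1).tolist() for p in((0,0,212-50),(0.1-2.6,0.5,140),(-2.5+7,.5,140))])
# top face edges of charger
b=(g<75).astype(np.uint8)[:, :];b[:90]=0;b[230:]=0;b[:,:230]=0
print([ (r,np.where(b[r,230:420])[0][[0,-1]]+230) for r in range(130,200,10) if b[r,230:420].any()])
print([(u,np.where(b[90:230,u])[0][[0,-1]]+90) for u in (270,280,290,360,370,380)if b[:,u].any()])
```

```text
now [496.9 268.6 207.2] t 12.2 gap 34.7 F [ 1.4 -0.1 -1.8] yaw -8.42
d in tool now [-2.7  3.8 57.2] in tool after turn [-2.7  3.8 57.2] turn [ 0.0001  0.0003 -0.0003]
gold [312, 177, 14, 12, 100] [318.8 183.2]
gold [357, 185, 12, 8, 40] [361.5 187.7]
gold [310, 195, 16, 8, 62] [317.7 198.2]
140 [213, 214, 213, 213, 213, 213, 213, 213, 213, 213, 214, 213, 213, 214, 213, 213, 214, 213, 213, 214, 213, 214, 213, 213, 213]
144 [213, 213, 212, 213, 213, 213, 213, 213, 214, 214, 214, 213, 213, 213, 213, 213, 214, 214, 213, 213, 213, 213, 213, 213, 213]
148 [213, 213, 213, 213, 213, 214, 213, 214, 213, 213, 214, 213, 213, 213, 214, 214, 213, 213, 213, 213, 213, 213, 214, 213, 213]
152 [103, 104, 105, 105, 104, 105, 105, 106, 106, 106, 106, 106, 107, 106, 107, 107, 107, 108, 108, 107, 109, 109, 108, 108, 108]
156 [10, 9, 11, 10, 10, 9, 11, 10, 11, 7, 8, 7, 8, 8, 8, 7, 9, 9, 9, 8, 9, 8, 9, 9, 7]
160 [20, 21, 21, 20, 20, 21, 20, 21, 21, 19, 20, 21, 21, 21, 21, 22, 20, 20, 20, 21, 21, 21, 21, 21, 22]
164 [22, 24, 23, 24, 23, 24, 23, 23, 23, 24, 23, 23, 24, 23, 23, 24, 23, 23, 24, 23, 23, 23, 23,
[... 888 characters left out ...]
47, 63, 53, 42, 39, 70, 56, 66, 49, 60, 25, 17, 18, 16, 18, 18, 16, 22]
204 [20, 18, 18, 17, 20, 56, 59, 34, 35, 38, 38, 37, 35, 34, 33, 45, 59, 37, 21, 19, 21, 26, 46, 45, 45]
208 [16, 17, 16, 16, 26, 58, 54, 31, 29, 52, 110, 113, 125, 35, 36, 35, 58, 58, 45, 44, 45, 44, 45, 45, 45]
212 [19, 17, 15, 16, 36, 59, 49, 22, 30, 29, 52, 63, 35, 31, 30, 40, 55, 57, 44, 44, 43, 43, 43, 42, 43]
[[316.8, 184.0], [317.3, 191.9], [317.3, 184.8]]
[(130, array([388, 388])), (140, array([389, 389])), (150, array([389, 390])), (160, array([291, 391])), (170, array([292, 392])), (180, array([292, 395])), (190, array([292, 400]))]
[(360, array([154, 214])), (370, array([154, 214])), (380, array([154, 214]))]
```

Run:
```python
from h import *
c=np.load("pics/w8.npy",allow_pickle=True).item();s=observe();e=s["ee_rot"];R=Ro.from_quat([e[1],e[2],e[3],e[0]])
T=lambda u,v,z:R.inv().apply(onz(c,u,v,z)-s["tcp_pos"]).round(2)
g=c["color"].sum(2)//3
for r in (160,170,180,190,200):print(r,g[r,284:296].tolist())
for r in (160,180,200):print("right",r,g[r,372:400].tolist())
for z in(45,30):print(z,"left edge",T(291.5,180,z),"top",T(320,154.5,z))
print("cheek",T(318.5,179,35),"plate L/R",T(311.8,183.5,28),T(324.8,183.5,28))
print("old cell cap?",T(361.5,187.7,76))
print("cell bottom L/R",T(309.5,192,67),T(326.5,192,67),"front",T(316,186.5,67),"top L/R",T(308.5,210,117),T(327.5,210,117),"nub",T(318.3,208.5,118))
for r in range(176,216,2):print(r,g[r,304:332].tolist())
```

```text
160 [213, 213, 213, 213, 213, 206, 162, 61, 24, 19, 21, 20]
170 [214, 213, 213, 214, 214, 213, 200, 96, 32, 23, 23, 23]
180 [213, 213, 213, 213, 214, 213, 203, 125, 40, 21, 21, 22]
190 [245, 244, 244, 244, 240, 237, 211, 158, 51, 21, 20, 21]
200 [244, 244, 244, 244, 244, 244, 244, 237, 102, 26, 20, 20]
right 160 [22, 23, 23, 23, 23, 22, 22, 22, 23, 24, 24, 23, 24, 25, 24, 24, 23, 25, 35, 62, 104, 108, 107, 110, 109, 107, 109, 107]
right 180 [23, 23, 23, 24, 22, 22, 22, 23, 24, 23, 22, 22, 23, 23, 22, 25, 63, 159, 197, 112, 35, 39, 56, 69, 75, 100, 102, 101]
right 200 [46, 44, 44, 44, 44, 44, 44, 44, 43, 44, 45, 43, 42, 43, 45, 80, 170, 185, 186, 186, 173, 64, 25, 44, 47, 47, 45, 46]
45 left edge [  4.09 -25.98 162.68] top [ 30.22   3.2  162.69]
30 left edge [  0.71 -27.29 177.68] top [ 28.12   3.33 177.69]
cheek [  2.92   1.76 172.67] plate L/R [ -3.63  -5.49 179.67] [ -3.63   8.64 179.66]
old cell cap? [  3.77  41.57 131.66]
cell bottom L/R [ -2.77  -7.01 140.67] [ -2.77   9.37 140.66] front [  2.69  -0.74 140.67] top L/R [-4.44 -6.59 90.67] [-4.44  8.75 90.66] nub [-2.84  1.32 89.6
[... 1678 characters left out ...]
, 60, 59, 46, 34, 33, 35, 37, 38, 38, 38, 37, 37, 36, 35, 34, 34, 35, 33, 34, 45, 56, 59, 58, 37, 20]
206 [22, 44, 57, 60, 56, 34, 27, 30, 30, 34, 42, 61, 109, 117, 117, 104, 60, 39, 35, 34, 35, 34, 35, 54, 59, 59, 51, 42]
208 [26, 51, 58, 60, 54, 36, 31, 29, 29, 30, 52, 110, 110, 110, 113, 128, 125, 55, 35, 35, 36, 35, 35, 51, 58, 61, 58, 46]
210 [28, 55, 58, 59, 52, 32, 26, 27, 29, 30, 41, 83, 104, 107, 108, 107, 93, 45, 34, 32, 32, 32, 41, 48, 56, 60, 57, 46]
212 [36, 56, 59, 57, 49, 34, 22, 31, 30, 28, 29, 35, 52, 63, 63, 48, 35, 32, 31, 31, 30, 33, 40, 46, 55, 57, 57, 49]
214 [44, 58, 60, 58, 46, 26, 21, 36, 48, 30, 28, 28, 30, 31, 31, 31, 30, 31, 37, 56, 43, 43, 42, 45, 54, 56, 58, 57]
```

Request:
{"fn": "send_rows", "kwargs": {"deltas": [-0.4, 0.8, 8, 0, 0, 0, 255, 0, 0, 8, 0, 0, 0, 255, 0, 0, 3, 0, 0, 0, 255, 0, 0, 1, 0, 0, 0, 255, 0, 0, 1, 0, 0, 0, 255, 0, 0, 1, 0, 0, 0, 255, 0, 0, 0, 0, 0, 0, 255]}}

```text
time_s: 12.95
tcp_pos: [496.3, 268.3, 185.4]
ee_rot: [-0.0, 0.997, -0.073, 0.0]
wrist_force: [-0.1, -0.9, -2.5]
finger_gap: 34.7
gripper_force: 24.4
```

Request:
{"fn": "send_rows", "kwargs": {"deltas": [0, 0, 1, 0, 0, 0, 255, 0, 0, 1, 0, 0, 0, 255, 0, 0, 0, 0, 0, 0, 255]}}

```text
time_s: 13.25
tcp_pos: [496.0, 268.2, 183.2]
ee_rot: [0.0, 0.997, -0.073, -0.0]
wrist_force: [-0.2, 1.1, -2.1]
finger_gap: 34.8
gripper_force: 24.4
```

Request:
{"fn": "send_rows", "kwargs": {"deltas": [0, 0, 1, 0, 0, 0, 255, 0, 0, 1, 0, 0, 0, 255, 0, 0, 0, 0, 0, 0, 255]}}

```text
time_s: 13.55
tcp_pos: [495.9, 268.2, 181.1]
ee_rot: [0.0, 0.997, -0.073, -0.0]
wrist_force: [0.1, -0.1, -2.5]
finger_gap: 34.7
gripper_force: 24.4
```

Request:
{"fn": "send_rows", "kwargs": {"deltas": [0, 0, 1, 0, 0, 0, 255, 0, 0, 1, 0, 0, 0, 255, 0, 0, 0, 0, 0, 0, 255]}}

```text
time_s: 13.85
tcp_pos: [495.9, 268.3, 179.1]
ee_rot: [0.0, 0.997, -0.073, -0.0]
wrist_force: [-0.7, -0.5, -2.1]
finger_gap: 34.1
gripper_force: 24.4
```

Request:
{"fn": "send_rows", "kwargs": {"deltas": [0, 0, 1, 0, 0, 0, 255, 0, 0, 1, 0, 0, 0, 255, 0, 0, 0, 0, 0, 0, 255]}}

```text
time_s: 14.15
tcp_pos: [495.6, 268.2, 176.9]
ee_rot: [0.0, 0.997, -0.073, -0.001]
wrist_force: [-0.7, 0.7, -2.4]
finger_gap: 34.7
gripper_force: 24.4
```

Request:
{"fn": "send_rows", "kwargs": {"deltas": [0, 0, 1, 0, 0, 0, 255, 0, 0, 1, 0, 0, 0, 255, 0, 0, 0, 0, 0, 0, 255]}}

```text
time_s: 14.45
tcp_pos: [495.8, 268.2, 174.9]
ee_rot: [0.0, 0.997, -0.073, -0.001]
wrist_force: [-1.9, 0.9, -3.3]
finger_gap: 34.5
gripper_force: 24.4
```

Request:
{"fn": "send_rows", "kwargs": {"deltas": [0, 0, 1, 0, 0, 0, 255, 0, 0, 1, 0, 0, 0, 255, 0, 0, 0, 0, 0, 0, 255]}}

```text
time_s: 14.75
tcp_pos: [495.9, 268.2, 173.0]
ee_rot: [0.0, 0.997, -0.073, -0.0]
wrist_force: [-1.9, 1.5, -1.6]
finger_gap: 34.4
gripper_force: 24.4
```

Request:
{"fn": "send_rows", "kwargs": {"deltas": [0, 0, 1, 0, 0, 0, 255, 0, 0, 0, 0, 0, 0, 255]}}

```text
time_s: 14.95
tcp_pos: [496.0, 268.2, 172.1]
ee_rot: [0.0, 0.997, -0.073, -0.0]
wrist_force: [-1.6, 1.3, -2.9]
finger_gap: 35.2
gripper_force: 24.4
```

Request:
{"fn": "send_rows", "kwargs": {"deltas": [0, 0, 1, 0, 0, 0, 255, 0, 0, 0, 0, 0, 0, 255]}}

```text
time_s: 15.15
tcp_pos: [496.0, 268.2, 171.1]
ee_rot: [0.0, 0.997, -0.073, -0.0]
wrist_force: [-2.3, 0.2, -2.0]
finger_gap: 34.8
gripper_force: 24.4
```

Request:
{"fn": "send_rows", "kwargs": {"deltas": [0, 0, 1, 0, 0, 0, 255, 0, 0, 0, 0, 0, 0, 255]}}

```text
time_s: 15.35
tcp_pos: [496.1, 268.2, 170.1]
ee_rot: [0.0, 0.997, -0.073, -0.0]
wrist_force: [-1.7, 0.0, -2.7]
finger_gap: 34.8
gripper_force: 24.4
```

Request:
{"fn": "send_rows", "kwargs": {"deltas": [0, 0, 1, 0, 0, 0, 255, 0, 0, 0, 0, 0, 0, 255]}}

```text
time_s: 15.55
tcp_pos: [496.1, 268.2, 169.1]
ee_rot: [-0.0, 0.997, -0.073, -0.0]
wrist_force: [-1.7, 0.2, -3.2]
finger_gap: 34.7
gripper_force: 24.4
```

Request:
{"fn": "send_rows", "kwargs": {"deltas": [0, 0, 1, 0, 0, 0, 255, 0, 0, 0, 0, 0, 0, 255]}}

```text
time_s: 15.75
tcp_pos: [496.5, 268.2, 168.8]
ee_rot: [-0.0, 0.997, -0.073, 0.0]
wrist_force: [-2.1, 0.7, 1.9]
finger_gap: 34.7
gripper_force: 24.6
```

Request:
{"fn": "send_rows", "kwargs": {"deltas": [0, 0, 0.5, 0, 0, 0, 255, 0, 0, 0, 0, 0, 0, 255]}}

```text
time_s: 15.95
tcp_pos: [496.8, 268.2, 168.7]
ee_rot: [-0.0, 0.997, -0.073, 0.001]
wrist_force: [-1.6, -0.1, 4.9]
finger_gap: 34.3
gripper_force: 24.9
```

Request:
{"fn": "send_rows", "kwargs": {"deltas": [0, 0, 0.3, 0, 0, 0, 255, 0, 0, 0, 0, 0, 0, 255]}}

```text
time_s: 16.15
tcp_pos: [497.1, 268.3, 168.7]
ee_rot: [-0.0, 0.997, -0.073, 0.001]
wrist_force: [-2.4, -0.6, 6.7]
finger_gap: 34.6
gripper_force: 25.0
```

Request:
{"fn": "send_rows", "kwargs": {"deltas": [0, 0, 0.5, 0, 0, 0, 255, 0, 0, 0, 0, 0, 0, 255, 0, 0, 0, 0, 0, 0, 255, 0, 0, 0, 0, 0, 0, 255]}}

```text
time_s: 16.55
tcp_pos: [497.5, 268.3, 168.6]
ee_rot: [-0.0, 0.997, -0.073, 0.002]
wrist_force: [-1.3, -0.3, 8.9]
finger_gap: 34.3
gripper_force: 25.1
```

Request:
{"fn": "send_rows", "kwargs": {"deltas": [0, 0, -0.8, 0, 0, 0, 255, 0, 0, 0, 0, 0, 0, 255, 0, 0, 0, 0, 0, 0, 150, 0, 0, 0, 0, 0, 0, 145, 0, 0, 0, 0, 0, 0, 138, 0, 0, 0, 0, 0, 0, 131, 0, 0, 0, 0, 0, 0, 131]}}

```text
time_s: 17.25
tcp_pos: [496.2, 268.2, 167.3]
ee_rot: [0.0, 0.997, -0.073, -0.0]
wrist_force: [-0.6, 0.7, -2.2]
finger_gap: 41.1
gripper_force: 4.0
```

Request:
{"fn": "send_rows", "kwargs": {"deltas": [0, 0, -3, 0, 0, 0, 131, 0, 0, -5, 0, 0, 0, 131, 0, 0, -8, 0, 0, 0, 131, 0, 0, -12, 0, 0, 0, 131, 0, 0, -15, 0, 0, 0, 131, 0, 0, -20, 0, 0, 0, 131, 0, 0, -20, 0, 0, 0, 131, 0, 0, -15, 0, 0, 0, 131]}}

```text
time_s: 18.05
tcp_pos: [496.7, 268.4, 268.4]
ee_rot: [-0.001, 0.997, -0.073, 0.001]
wrist_force: [0.6, 0.3, -1.4]
finger_gap: 41.8
gripper_force: 4.0
```

Run:
```python
from h import *
to(560,39.4,262,-18.3)
c=camera("wrist");save("w9",c);s=observe();e=s["ee_rot"];R=Ro.from_quat([e[1],e[2],e[3],e[0]])
h=cv2.cvtColor(c["color"],cv2.COLOR_RGB2HSV)
m=(h[...,0]>10)&(h[...,0]<35)&(h[...,1]>110)&(h[...,2]>60);m[:,:270]=0;m[:,420:]=0;m[:120]=0;m[260:]=0
N,l,S,ce=cv2.connectedComponentsWithStats(m.astype(np.uint8));print([(S[k].tolist(),ce[k].round(1)) for k in range(1,N) if S[k,4]>8])
p=proj(c,s["tcp_pos"]+R.apply([-2.8,1.2,s["tcp_pos"][2]-79]));print("expected new cell top",p)
x,y=p.round().astype(int);g=c["color"].sum(2)//3
for r in range(y-12,y+13,2):print(r,g[r,x-12:x+13].tolist())
```

```text
now [496.7 268.4 268.4] t 18.05 gap 41.8 F [ 0.6  0.3 -1.4] yaw -8.37
d in tool now [ 95.9 217.4   6.4] in tool after turn [132.  197.6   6.4] turn [-0.0015 -0.0026  0.1732]
[([317, 166, 4, 5, 14], array([318.5, 167.9])), ([351, 173, 8, 6, 17], array([353.7, 175.1])), ([313, 176, 11, 6, 27], array([318.9, 178. ]))]
expected new cell top [317.33507649 179.27023967]
167 [22, 23, 23, 23, 24, 23, 24, 23, 23, 22, 24, 29, 55, 100, 106, 54, 25, 24, 23, 23, 23, 23, 23, 23, 23]
169 [23, 23, 23, 23, 22, 23, 23, 23, 23, 21, 24, 19, 33, 61, 62, 28, 14, 19, 20, 22, 23, 23, 23, 25, 23]
171 [22, 22, 23, 22, 22, 23, 22, 20, 24, 44, 35, 17, 17, 25, 33, 19, 12, 13, 13, 15, 20, 23, 23, 24, 23]
173 [22, 21, 22, 22, 22, 22, 18, 22, 45, 24, 14, 12, 13, 13, 14, 15, 14, 13, 13, 14, 14, 20, 22, 23, 23]
175 [22, 22, 21, 22, 22, 20, 14, 17, 28, 14, 15, 16, 22, 24, 21, 21, 16, 13, 13, 11, 11, 15, 20, 23, 22]
177 [22, 22, 22, 22, 22, 20, 15, 11, 18, 39, 59, 67, 74, 76, 73, 73, 63, 39, 17, 13, 11, 14, 21, 22, 22]
179 [21, 22, 22, 22, 22, 22, 19, 27, 56, 64, 47, 46, 45, 44, 48, 60, 70, 65, 50, 19, 12, 14, 19, 22, 22]
181 [21, 21, 21, 22, 23, 21, 24, 34, 41, 51, 38, 36, 34, 32, 33, 33, 33, 42, 60, 30, 16, 17, 19, 20, 22]
183 [22, 22, 22, 22, 22, 21, 20, 30, 34, 37, 40, 49, 67, 66, 48, 37, 33, 32, 31, 29, 19, 17, 19, 18, 22]
185 [21, 21, 21, 21, 22, 21, 20, 30, 33, 38, 70, 121, 125, 127, 123, 49, 34, 35, 29, 17, 18, 17, 19, 22, 22]
187 [21, 21, 21, 21, 20, 21, 21, 28, 33, 35, 48, 89, 125, 122, 80, 39, 37, 35, 26, 18, 19, 18, 19, 19, 22]
189 [22, 20, 23, 22, 21, 21, 21, 21, 25, 34, 34, 35, 40, 40, 37, 32, 27, 23, 23, 23, 22, 21, 22, 22, 26]
191 [22, 21, 21, 21, 20, 21, 22, 21, 19, 22, 23, 23, 23, 22, 27, 51, 48, 48, 53, 51, 51, 50, 50, 50, 49]
```

Run:
```python
from h import *
c=camera("wrist");s=observe();e=s["ee_rot"];R=Ro.from_quat([e[1],e[2],e[3],e[0]])
T=lambda u,v,z:R.inv().apply(onz(c,u,v,z)-s["tcp_pos"]).round(1)
g=c["color"].sum(2)//3
for r in range(170,190,2):print(r,g[r,340:366].tolist())
print("new nub",[T(317.7,185.7,z) for z in(77,80)],"band z70?",T(318.4,181,66))
print("cheek",T(318.5,167.5,44))
top=[r for r in range(120,170) if g[r,330]<60][:1];print("col330",g[136:160,330].tolist())
print("left edge",T(np.interp(100,g[165,284:300][::-1],np.arange(284,300)[::-1]),165,45),g[165,284:300].tolist())
print(g[195:240:1,300].tolist(), [T(300,r,45)[0] for r in(140,145,150,195,200,205)])
```

```text
170 [23, 24, 23, 24, 25, 24, 24, 24, 24, 24, 23, 23, 20, 17, 15, 16, 16, 18, 18, 22, 23, 24, 25, 24, 23, 24]
172 [23, 24, 24, 24, 23, 24, 24, 23, 24, 19, 16, 17, 20, 21, 22, 22, 22, 25, 33, 18, 14, 17, 24, 23, 26, 28]
174 [21, 23, 24, 24, 24, 23, 24, 23, 17, 15, 18, 20, 20, 23, 28, 36, 42, 42, 36, 25, 14, 13, 26, 43, 52, 57]
176 [24, 23, 22, 24, 24, 23, 23, 19, 16, 18, 20, 23, 40, 59, 66, 66, 67, 68, 67, 64, 52, 27, 25, 36, 56, 58]
178 [22, 22, 24, 22, 23, 23, 21, 18, 17, 17, 23, 45, 60, 61, 49, 51, 60, 59, 59, 58, 56, 57, 71, 41, 55, 58]
180 [23, 23, 22, 24, 23, 24, 23, 21, 21, 16, 23, 48, 50, 53, 58, 60, 60, 64, 72, 67, 60, 60, 65, 81, 62, 56]
182 [22, 24, 23, 23, 22, 22, 28, 47, 38, 26, 19, 31, 48, 60, 59, 64, 87, 124, 151, 141, 114, 101, 104, 108, 63, 53]
184 [23, 22, 24, 27, 49, 48, 52, 59, 57, 52, 39, 40, 71, 65, 66, 71, 96, 153, 225, 224, 186, 118, 115, 117, 73, 54]
186 [28, 48, 49, 47, 52, 54, 54, 56, 57, 57, 56, 54, 58, 88, 108, 112, 113, 116, 132, 108, 107, 102, 91, 67, 53, 51]
188 [49, 55, 54, 52, 51, 51, 51, 51, 51, 54, 54, 50, 50, 49, 59, 72, 81, 94, 94, 86, 68, 56, 50, 49, 50, 50]
new nub [array([ -8.9,   0.4, 192.3]), array([ -8.2,   0.4, 189.3])] band z70? [ -5.9   1.2 203.3]
cheek [  6.1   1.4 225.4]
col330 [213, 213, 214, 213, 214, 213, 213, 214, 213, 208, 153, 105, 110, 108, 55, 16, 9, 11, 22, 25, 24, 25, 25, 24]
left edge [  9.3 -26.  224.5] [240, 239, 240, 237, 218, 213, 214, 214, 213, 214, 213, 202, 112, 37, 24, 23]
[21, 20, 21, 20, 25, 62, 158, 235, 244, 244, 242, 241, 240, 238, 238, 236, 218, 204, 157, 132, 112, 103, 89, 75, 63, 61, 56, 55, 54, 55, 55, 56, 57, 56, 57, 57, 57, 57, 56, 56, 57, 56, 56, 56, 55] [np.float64(39.4), np.float64(33.5), np.float64(27.5), np.float64(-28.7), np.float64(-35.2), np.float64(-41.8)]
```

Request:
{"fn": "send_rows", "kwargs": {"deltas": [0, 0, 0, 0, 0, 0.087, 131, 0, 0, 0, 0, 0, 0.087, 131, 15, 22, 0, 0, 0, 0, 131, 27, 40, 0, 0, 0, 0, 131, 28, 42, 0, 0, 0, 0, 131, 28, 42, 0, 0, 0, 0, 131, 22, 33, 0, 0, 0, 0, 131, 10, 15, 0, 0, 0, 0, 131]}}

```text
time_s: 18.95
tcp_pos: [559.0, 40.4, 265.5]
ee_rot: [0.001, 0.987, -0.161, 0.0]
wrist_force: [0.6, 0.3, -2.1]
finger_gap: 41.3
gripper_force: 4.0
```

Request:
{"fn": "send_rows", "kwargs": {"deltas": [0, 0, 0, 0, 0, 0, 131, 0, 0, 0, 0, 0, 0, 131, 0, 0, 0, 0, 0, 0, 131]}}

```text
time_s: 19.25
tcp_pos: [557.6, 45.1, 265.5]
ee_rot: [-0.0, 0.987, -0.159, -0.001]
wrist_force: [-0.4, 1.1, -2.5]
finger_gap: 41.8
gripper_force: 4.0
```

Run:
```python
from h import *
to(559.5,39.4,215,-18.35)
c=camera("wrist");save("w10",c);s=observe();e=s["ee_rot"];R=Ro.from_quat([e[1],e[2],e[3],e[0]])
T=lambda u,v,z:R.inv().apply(onz(c,u,v,z)-s["tcp_pos"]).round(1)
# stand block top edges (orange vs other), tips
h=cv2.cvtColor(c["color"],cv2.COLOR_RGB2HSV);o=(h[...,0]>8)&(h[...,0]<25)&(h[...,1]>90)
o=o.astype(np.uint8);o[240:]=0;ys,xs=np.where(o[100:240,250:400]);
N,l,S,_=cv2.connectedComponentsWithStats(o);k=1+np.argmax(S[1:,4]);print(S[k])
x,y,w,hh=S[k,:4];v=h[...,2]
for r in range(y,y+hh,4):print(r,v[r,x-2:x+w+2:2].tolist())
print("foot z10",T(x,y,10),T(x+w,y,10))
```

```text
now [557.6  45.1 265.5] t 19.25 gap 41.8 F [-0.4  1.1 -2.5] yaw -18.29
d in tool now [ 3.7  4.8 50.5] in tool after turn [ 3.6  4.8 50.5] turn [-0.0002  0.0012  0.001 ]
[ 290  136   66   65 3778]
136 [70, 82, 134, 131, 133, 137, 134, 132, 130, 126, 124, 117, 113, 101, 100, 98, 94, 92, 91, 88, 84, 75, 75, 74, 72, 72, 69, 68, 64, 63, 63, 59, 61, 68, 70]
140 [68, 170, 208, 209, 210, 211, 211, 211, 211, 212, 212, 213, 213, 214, 213, 213, 214, 215, 214, 214, 214, 215, 215, 214, 215, 215, 215, 215, 215, 216, 215, 215, 215, 190, 70]
144 [67, 177, 211, 211, 186, 153, 153, 151, 151, 150, 153, 168, 168, 167, 167, 167, 165, 166, 185, 186, 185, 186, 186, 186, 187, 187, 205, 206, 204, 204, 205, 209, 206, 165, 71]
148 [68, 178, 213, 165, 90, 87, 86, 85, 83, 82, 82, 82, 80, 78, 79, 77, 76, 76, 78, 78, 78, 79, 80, 82, 82, 83, 83, 85, 86, 87, 88, 111, 175, 159, 70]
152 [67, 172, 209, 206, 205, 206, 196, 184, 190, 186, 186, 188, 181, 175, 169, 174, 171, 171, 172, 172, 174, 173, 170, 174, 175, 180, 187, 186, 189, 186, 185, 186, 170, 154, 62]
156 [67, 161, 206, 214, 212, 197, 195, 200, 200, 199, 200, 19
[... 1401 characters left out ...]
00, 205, 202, 189, 183, 183, 188, 182, 181, 177, 184, 201, 180, 184, 180, 179, 182, 203, 235, 241, 231, 112, 115]
192 [129, 121, 146, 187, 188, 187, 189, 186, 187, 190, 191, 178, 179, 180, 179, 178, 182, 183, 182, 179, 180, 183, 180, 180, 181, 182, 231, 235, 242, 242, 242, 242, 189, 112, 115]
196 [129, 129, 123, 185, 188, 204, 234, 236, 240, 241, 241, 235, 230, 187, 186, 190, 184, 181, 185, 185, 182, 180, 195, 234, 241, 242, 242, 242, 242, 242, 242, 242, 120, 114, 111]
200 [129, 130, 125, 181, 178, 194, 239, 208, 62, 171, 240, 240, 240, 240, 240, 240, 240, 241, 241, 241, 235, 73, 108, 240, 241, 241, 242, 242, 242, 242, 242, 240, 117, 112, 113]
foot z10 [ 41.4 -35.  255.6] [ 41.4  49.9 255.6]
```

Run:
```python
from h import *
c=camera("wrist");s=observe();e=s["ee_rot"];R=Ro.from_quat([e[1],e[2],e[3],e[0]])
T=lambda u,v,z:R.inv().apply(onz(c,u,v,z)-s["tcp_pos"]).round(1)
v=cv2.cvtColor(c["color"],cv2.COLOR_RGB2HSV)[...,2]
print("col322",list(zip(range(162,200),v[162:200,322].tolist())))
for r in(174,178,198,202,206):print(r,v[r,298:346].tolist())
for u,w in((304,167),(341,167),(304,186),(341,186),(307.5,178),(337.5,178)):print("mouth",u,w,T(u,w,80))
for u in(305,331):print("tip",T(u,198.5,155.5))
```

```text
col322 [(162, 192), (163, 191), (164, 188), (165, 187), (166, 184), (167, 157), (168, 133), (169, 161), (170, 190), (171, 198), (172, 147), (173, 99), (174, 88), (175, 86), (176, 85), (177, 85), (178, 85), (179, 85), (180, 85), (181, 86), (182, 86), (183, 98), (184, 163), (185, 178), (186, 178), (187, 176), (188, 176), (189, 179), (190, 182), (191, 182), (192, 183), (193, 183), (194, 183), (195, 181), (196, 181), (197, 189), (198, 234), (199, 242)]
174 [190, 186, 182, 180, 183, 184, 169, 154, 143, 100, 72, 76, 77, 77, 76, 77, 80, 81, 83, 86, 86, 87, 87, 88, 88, 88, 87, 89, 89, 88, 88, 89, 90, 91, 93, 94, 94, 86, 67, 66, 88, 160, 163, 166, 207, 214, 213, 209]
178 [180, 182, 186, 187, 186, 184, 172, 162, 154, 93, 75, 75, 76, 76, 77, 79, 82, 83, 84, 85, 87, 87, 86, 86, 85, 84, 85, 86, 87, 89, 87, 87, 88, 88, 88, 91, 91, 89, 85, 71, 104, 171, 178, 186, 206, 208, 208, 208]
198 [215, 240, 242, 242, 237, 175, 119, 142, 205, 240, 242, 242, 242, 242, 242, 242, 242, 241, 240, 235, 235, 240, 235, 234, 234, 235, 241, 238, 209, 231, 231, 193, 114, 108, 158, 238, 242, 242, 242, 242, 242, 242, 243, 242, 242, 242, 242, 242]
202 [70, 73, 76, 76, 69, 61, 61, 61, 71, 94, 125, 131, 130, 130, 130, 131, 133, 132, 131, 132, 131, 131, 133, 135, 137, 137, 134, 136, 135, 133, 128, 86, 56, 58, 69, 105, 134, 141, 155, 158, 158, 157, 156, 156, 156, 155, 155, 155]
206 [68, 67, 67, 63, 57, 61, 59, 52, 56, 68, 80, 119, 126, 125, 125, 124, 126, 125, 124, 125, 124, 124, 125, 124, 124, 124, 124, 124, 125, 125, 117, 73, 46, 54, 59, 65, 93, 121, 124, 124, 125, 125, 124, 125, 126, 124, 125, 125]
mouth 304 167 [ 13.7 -14.4 185.7]
mouth 341 167 [ 13.7  25.9 185.7]
mouth 304 186 [ -7.6 -14.7 185.7]
mouth 341 186 [ -7.6  26.4 185.7]
mouth 307.5 178 [  1.4 -10.7 185.7]
mouth 337.5 178 [  1.5  22.4 185.7]
tip [ -0.2 -10.5 110.2]
tip [ -0.2  12.  110.2]
```

Request:
{"fn": "send_rows", "kwargs": {"deltas": [3, 2.5, 10, 0, 0, 0, 131, 3, 2.5, 20, 0, 0, 0, 131, 0, 0, 20, 0, 0, 0, 131, 0, 0, 12, 0, 0, 0, 131, 0, 0, 3, 0, 0, 0, 131, 0, 0, 0, 0, 0, 0, 131, 0, 0, 0, 0, 0, 0, 131]}}

```text
time_s: 20.05
tcp_pos: [563.1, 37.5, 201.5]
ee_rot: [-0.0, 0.987, -0.159, 0.001]
wrist_force: [-0.3, 0.0, -1.3]
finger_gap: 41.7
gripper_force: 4.0
```

Run:
```python
from h import *
to(559.5,39.4,120,-18.35)
c=camera("wrist");save("w11",c);s=observe();e=s["ee_rot"];R=Ro.from_quat([e[1],e[2],e[3],e[0]])
T=lambda u,v,z:R.inv().apply(onz(c,u,v,z)-s["tcp_pos"]).round(1)
v=cv2.cvtColor(c["color"],cv2.COLOR_RGB2HSV)[...,2];z=s["tcp_pos"][2]
print("tip expected",proj(c,s["tcp_pos"]+R.apply([1,0,110])),"rows->x at mouth/tip",[(r,T(318,r,80)[0],T(318,r,z-110)[0]) for r in(160,170,180,190,200)])
for r in range(160,216,2):print(r,v[r,288:350:2].tolist())
```

```text
now [563.1  37.5 201.5] t 20.05 gap 41.7 F [-0.3  0.  -1.3] yaw -18.33
d in tool now [-4.1 -0.6 81.5] in tool after turn [-4.  -0.7 81.5] turn [-0.0003 -0.0015  0.0004]
tip expected [317.22268987 197.25428523] rows->x at mouth/tip [(160, np.float64(31.5), np.float64(33.3)), (170, np.float64(22.6), np.float64(24.9)), (180, np.float64(13.6), np.float64(16.2)), (190, np.float64(4.4), np.float64(7.5)), (200, np.float64(-4.9), np.float64(-1.5))]
160 [94, 91, 90, 87, 84, 84, 83, 83, 83, 81, 80, 79, 79, 79, 79, 79, 80, 81, 82, 81, 81, 82, 86, 87, 89, 88, 90, 89, 90, 91, 116]
162 [91, 92, 88, 83, 84, 82, 82, 82, 81, 79, 78, 77, 77, 77, 77, 79, 77, 78, 78, 77, 77, 78, 80, 82, 83, 86, 85, 86, 84, 87, 89]
164 [91, 89, 85, 84, 82, 82, 82, 83, 80, 80, 78, 77, 77, 76, 76, 76, 78, 77, 77, 77, 78, 77, 80, 82, 84, 84, 85, 85, 84, 85, 88]
166 [91, 86, 83, 83, 81, 82, 81, 82, 81, 79, 78, 76, 75, 76, 76, 77, 78, 78, 78, 77, 77, 78, 79, 81, 84, 86, 86, 85, 85, 86, 85]
168 [90, 85, 82, 82, 81, 82, 82, 82, 79, 78, 77, 77, 74, 75, 76, 76, 77, 78, 77, 76, 77, 77, 78, 81, 83, 85, 86, 86, 86, 86, 85]
170 [194,
[... 2800 characters left out ...]
82, 84, 85, 84, 83, 85, 87, 85, 81, 47, 59, 72, 102, 154, 166, 179, 180, 180, 178]
208 [184, 178, 162, 160, 146, 143, 112, 61, 59, 86, 128, 135, 131, 120, 120, 117, 118, 120, 122, 120, 112, 47, 59, 74, 125, 157, 171, 180, 181, 177, 180]
210 [186, 184, 163, 158, 148, 147, 133, 59, 58, 125, 161, 161, 161, 163, 159, 158, 161, 164, 163, 162, 153, 54, 57, 84, 159, 160, 174, 180, 178, 179, 190]
212 [186, 164, 160, 160, 159, 156, 121, 59, 55, 150, 169, 167, 170, 171, 169, 168, 169, 168, 169, 165, 162, 63, 55, 72, 161, 165, 175, 178, 178, 181, 214]
214 [187, 178, 160, 162, 158, 160, 86, 60, 57, 171, 177, 179, 180, 180, 180, 179, 182, 181, 179, 177, 181, 85, 53, 68, 173, 180, 179, 185, 190, 232, 236]
```

Request:
{"fn": "send_rows", "kwargs": {"deltas": [-0.3, 0, 5, 0, 0, 0, 131, 0, 0, 5, 0, 0, 0, 131, 0, 0, 5, 0, 0, 0, 131, 0, 0, 5, 0, 0, 0, 131, 0, 0, 0, 0, 0, 0, 131]}}

```text
time_s: 20.6
tcp_pos: [561.4, 37.6, 179.8]
ee_rot: [0.0, 0.987, -0.159, -0.001]
wrist_force: [-0.1, 1.0, -1.8]
finger_gap: 41.7
gripper_force: 4.0
```

Request:
{"fn": "send_rows", "kwargs": {"deltas": [0, 0, 8, 0, 0, 0, 131, 0, 0, 10, 0, 0, 0, 131, 0, 0, 10, 0, 0, 0, 131, 0, 0, 10, 0, 0, 0, 131, 0, 0, 8, 0, 0, 0, 131, 0, 0, 6, 0, 0, 0, 131, 0, 0, 3, 0, 0, 0, 131, 0, 0, 0, 0, 0, 0, 131]}}

```text
time_s: 21.4
tcp_pos: [561.9, 37.5, 125.3]
ee_rot: [0.0, 0.987, -0.159, -0.0]
wrist_force: [0.2, -0.8, -2.3]
finger_gap: 41.7
gripper_force: 4.0
```

Request:
{"fn": "send_rows", "kwargs": {"deltas": [0, 0, 2, 0, 0, 0, 131, 0, 0, 1, 0, 0, 0, 131, 0, 0, 0, 0, 0, 0, 131]}}

```text
time_s: 21.7
tcp_pos: [562.2, 37.5, 123.0]
ee_rot: [-0.0, 0.987, -0.159, 0.0]
wrist_force: [-0.5, 0.4, -1.8]
finger_gap: 41.6
gripper_force: 4.0
```

Request:
{"fn": "send_rows", "kwargs": {"deltas": [0, 0, 1, 0, 0, 0, 131, 0, 0, 1, 0, 0, 0, 131, 0, 0, 0, 0, 0, 0, 131]}}

```text
time_s: 22.0
tcp_pos: [562.0, 37.5, 120.7]
ee_rot: [0.0, 0.987, -0.159, -0.0]
wrist_force: [-0.3, 0.7, -1.9]
finger_gap: 41.5
gripper_force: 4.0
```

Request:
{"fn": "send_rows", "kwargs": {"deltas": [0, 0, 1, 0, 0, 0, 131, 0, 0, 0, 0, 0, 0, 131]}}

```text
time_s: 22.2
tcp_pos: [562.4, 37.5, 120.1]
ee_rot: [-0.0, 0.987, -0.159, 0.0]
wrist_force: [-0.6, 0.5, -0.4]
finger_gap: 41.5
gripper_force: 4.1
```

Request:
{"fn": "send_rows", "kwargs": {"deltas": [0, 0, 0.7, 0, 0, 0, 131, 0, 0, 0, 0, 0, 0, 131]}}

```text
time_s: 22.4
tcp_pos: [562.9, 37.4, 119.9]
ee_rot: [0.0, 0.987, -0.159, 0.001]
wrist_force: [-0.3, 0.1, 4.1]
finger_gap: 41.9
gripper_force: 4.2
```

Request:
{"fn": "send_rows", "kwargs": {"deltas": [0, 0, -0.7, 0, 0, 0, 131, 0, 0, 0, 0, 0, 0, 122, 0, 0, 0, 0, 0, 0, 112, 0, 0, 0, 0, 0, 0, 100, 0, 0, 0, 0, 0, 0, 60, 0, 0, 0, 0, 0, 0, 0, 0, 0, 0, 0, 0, 0, 0, 0, 0, 0, 0, 0, 0, 0]}}

```text
time_s: 23.2
tcp_pos: [562.2, 37.5, 119.9]
ee_rot: [-0.0, 0.987, -0.159, 0.0]
wrist_force: [-0.1, -0.0, -0.9]
finger_gap: 85.3
gripper_force: 0.0
```

Request:
{"fn": "send_rows", "kwargs": {"deltas": [0, 0, 0, 0, 0, 0, 0, 0, 0, -5, 0, 0, 0, 0, 0, 0, -15, 0, 0, 0, 0, 0, 0, -25, 0, 0, 0, 0, 0, 0, -30, 0, 0, 0, 0, 0, 0, -30, 0, 0, 0, 0, 0, 0, -30, 0, 0, 0, 0, 0, 0, -15, 0, 0, 0, 0]}}

```text
time_s: 24.0
tcp_pos: [563.3, 37.5, 273.2]
ee_rot: [-0.0, 0.987, -0.159, 0.003]
wrist_force: [0.8, 0.3, -0.1]
finger_gap: 85.2
gripper_force: 0.0
```

Request:
{"fn": "send_rows", "kwargs": {"deltas": [0, 0, -40, 0, 0, 0, 0, -20, 0, -30, 0, 0, 0, 0, -20, 0, 0, 0, 0, 0, 0, 0, 0, 0, 0, 0, 0, 0, 0, 0, 0, 0, 0, 0, 0]}}

```text
time_s: 24.5
tcp_pos: [524.0, 50.2, 340.0]
ee_rot: [0.0, 0.987, -0.159, 0.0]
wrist_force: [0.0, -0.8, -0.5]
finger_gap: 85.5
gripper_force: 0.0
```

Run:
```python
from h import *
to(558.8,38.2,200,-18.35)
c=camera("wrist");save("w12",c);c1=np.load("pics/w1.npy",allow_pickle=True).item()
v=cv2.cvtColor(c["color"],cv2.COLOR_RGB2HSV)[...,2]
p=proj(c,[558.8,38.2,166]);print("expected housing centre",p);x,y=p.round().astype(int)
for r in range(y-16,y+20,3):print(r,v[r,x-30:x+31:2].tolist())
# top view: compare bystanders with start
t0=np.load("pics/top0.npy",allow_pickle=True).item()["color"].astype(int);t=camera("top")["color"].astype(int)
d=(abs(t-t0).sum(2)>90).astype(np.uint8);d[290:]=0
N,l,S,ce=cv2.connectedComponentsWithStats(d);print([(S[k].tolist()) for k in range(1,N) if S[k,4]>12])
q=proj(camera("top"),[490,266,79]);print("bay px",q);qx,qy=q.round().astype(int);print(t[qy-5:qy+6,qx-6:qx+7].sum(2)//3)
```

```text
now [524.   50.2 340. ] t 24.5 gap 85.5 F [ 0.  -0.8 -0.5] yaw -18.33
d in tool now [ 36.7   0.4 140. ] in tool after turn [ 36.8   0.4 140. ] turn [ 0.     -0.0006  0.0003]
expected housing centre [317.68225582 147.17509795]
131 [69, 168, 198, 201, 200, 201, 194, 172, 166, 171, 171, 172, 171, 170, 169, 180, 183, 192, 197, 197, 194, 190, 196, 213, 211, 211, 215, 208, 174, 62, 64]
134 [68, 156, 197, 200, 200, 195, 187, 146, 98, 125, 86, 152, 158, 158, 160, 163, 165, 165, 167, 138, 96, 104, 156, 207, 213, 215, 211, 207, 162, 61, 64]
137 [68, 161, 197, 200, 191, 130, 101, 93, 95, 63, 62, 155, 161, 161, 171, 187, 187, 187, 187, 124, 58, 79, 111, 120, 124, 183, 208, 205, 152, 61, 64]
140 [69, 168, 223, 192, 46, 20, 24, 22, 53, 59, 48, 53, 54, 55, 56, 56, 58, 57, 56, 58, 46, 64, 26, 23, 20, 25, 121, 182, 156, 60, 64]
143 [69, 177, 203, 179, 44, 28, 143, 145, 120, 80, 56, 64, 66, 65, 65, 65, 65, 65, 66, 66, 50, 139, 128, 150, 63, 26, 109, 186, 161, 59, 59]
146 [69, 164, 193, 179, 46, 25, 30, 73, 151, 37, 56, 64, 63, 64, 63, 64, 64, 64, 65, 65, 48, 63, 155, 35, 24, 26, 109, 185, 150, 57, 59]
[... 973 characters left out ...]
17, 37, 415], [318, 245, 12, 8, 38], [456, 281, 30, 5, 85]]
bay px [250.89956065 215.71390868]
[[ 51  54  60  60  58  58  58  67  72  72  64  54  65]
 [ 57  55  62  64  56  57  58  70 102  91  68  60  65]
 [ 52  61  58  61  64  54  46  52  78  70  56  60  59]
 [ 52  59  56  61  74  61  37  25  46  62  45  49  63]
 [ 54  56  62  89 132 110  67  44  36  37  30  37  62]
 [ 60  59  69 137 209 184 110  88  53  20   9  32  55]
 [ 62  53  59 112 173 146  99  86  54  20   4  29  62]
 [ 59  53  45  65  98  84  88  65  39  20   6  29  59]
 [ 62  59  55  53  52  48  51  33  20  22  24  48  61]
 [ 62  59  61  59  58  57  39  35  31  40  51  52  59]
 [ 59  62  61  63  63  56  57  57  53  52  54  56  61]]
```

```bash
python3 -c "
from cell import *
print(job_done())"
```

```text
the job is handed in; nothing more can be done
None
```

The cell is in the empty charger bay, pressed onto the contact plate at about 11 N for 0.4 s, and the tongs are back in their stand. The job was handed in at about 25 s. The cell leans roughly 2–3°, and I ended with a coarse image comparison rather than a close look at each bystander.

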